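# Pack the reference-horn kit into its foam-lined case

### The arm

A 6-joint arm with a two-finger parallel gripper is mounted at the origin on the work surface; the furniture and walls round the work are solid. World frame = base frame: x ahead of the robot, y to its left, z up, the work surface at z = 0. Lengths are in m, angles in rad, forces in N, time in s.
With the tool pointing down it reaches from about 0.225 to 0.875 m from the base axis. Payload 3.4 kg.
Tool frame: the origin (TCP) lies midway between the tips of the shut fingers; the grasp point (between the pads) lies 19 mm behind it (pinch_z is the distance from the TCP to the grasp point, in m); z points along the fingers, y is the line along which they close (so a half turn about z gives the same grasp; the last joint's range is limited). The gripper opens to 85 mm and grips with 20 to 120 N. Pads are 22 mm wide; open, the fingers measure 114 mm over their backs; the gripper's body (76 mm by 85 mm) begins 54 mm behind the grasp point. The pads swing forward as they close: fully open they stand 13 mm farther back than shut.
Start: joints at [-1.458, 0.276, 1.505, -0, 1.361, -0.121], TCP at [0.133, -0.559, 0.231] pointing down, gripper open.
Joint ranges: [-2.89, 2.89], [-0.75, 2.08], [0.22, 2.7], [-1.18, 4.32], [0.11, 2.71], [-2.7, 2.7]. Speed limits (rad/s): [2.57, 2.57, 3.14, 3.14, 3.14, 3.14].

### API

Orientations are given as a unit quaternion [w, x, y, z].
In Python, from rig import get_state, get_image, sign_off, pinch_z gives the robot as it stands.
- The arm moves only by the tool send_rows, never from a script. Its argument "steps" is one flat list of numbers, 5 for each row, row after row: the gripper's target within -1 to 1 (fully open at 1, half-way at 0, shut at -1), then the shift along the tool's x, y, z in cm, then the turn about the tool's z in degrees. In form: [gripper, x, y, z, roll, gripper, x, y, z, roll, ...]. A call has 1 to 12 rows; each row shifts and turns the commanded pose from where the row before left it, along the tool's axes as they then stand; what a row does not reach is not made up. A row lasts 1/10 s, in which the tool goes at most 50 mm and 8.59 degrees, less where a joint would pass 70% of its speed; a pose out of reach is approached as far as the arm can. A call is refused whole if a number of a shift passes 5 or a number of a turn 8.59, either way. A call with a gripper value outside its range is refused whole. The fingers move at their own pace and stop on an object; "newtons" is the grip in N (left out, the last holds). Time passes only in rows, so rows that do not move let the fingers close. It gives the time, the measured TCP pose, the force, the opening and the grip force at its end, in the units of the state.
- get_state(): the state, without advancing time (a new reading comes with each control period).
- get_image(name): name is "side" or "top"; returns a dict with "color" (384x512x3 uint8, red, green, blue), "mtx" (3x3 intrinsics, pixels), "T" (4x4, takes a point from camera to world coordinates). Camera axes: x right, y down, z forward; pixel columns grow to the right and rows downward; lengths in m; the calibration is good to about 2 mm. A picture is of the moment at which its call begins. There is no depth.
- sign_off(): hands the job in; it is judged then, once.
The state is a dict: "clock": time; "qpos": joint angles; "qd": joint speeds; "effort": joint torques, N m; "position": TCP position; "ee_rot": TCP orientation; "contact_force": force on the tool from outside, world axes, zero at the start; "moment": the same for the moment, N m; "width": finger opening in m; "gripper_force": force on a finger pad.
Only numpy, scipy, OpenCV 4.12 (cv2) and the standard library are available. Lean on these libraries where they do the work, as an engineer would, in place of code of your own. Each camera call takes 0.05 s, during which the arm holds its last target. There are 200 camera calls.

### The job

Pack the gain-measurement kit back into the open case: the larger brass horn (mouth down), the larger waveguide-to-coax adapter (flange down), the black finned attenuator and the gold module, each lying or standing fully down in the foam pocket that is cut for it. The smaller horn and the smaller adapter belong to the next band's kit: leave them where they stand.

Things in the scene. Friction and masses are not known exactly. Their poses are not given: they have to be found in the camera images.
- horn: The larger brass horn antenna, standing mouth down, 64 mm high. Mouth 54 (x) x 70 (y) mm; above it a pyramid narrows to a 14 x 27 mm neck at 42 to 56 mm; on top a square flange 42 x 42 x 8 mm (56 to 64 mm up) with a dark opening: grip the flange's edges. Origin: centre of the mouth's plane at the bottom, z up. About 0.2 kg.
- wg_adapter: The larger brass waveguide-to-coax adapter, standing on its square flange (42 x 42 x 6 mm). From the flange rises a tube 14 (x) x 27 (y) mm to 38 mm height; a small coax socket sticks out of it towards +x, to 20 mm from the axis at 23 mm height. Grip the tube across its 27 mm. Origin: centre of the flange's underside, z up. About 0.12 kg.
- attenuator: Black finned coaxial attenuator lying flat among the brass parts, 20 (x) x 58 (y) x 20 (z) mm with its connectors; finned body 20 x 41 x 20 mm from y = -22 to 19 mm. Grip the body across 20 mm (x), by its upper half if it goes into a pocket. Origin: centre of the underside, z up. About 0.06 kg.
- gilt_module: Gold-coloured waveguide module, a smooth block 42 (x, from -14 to 28 mm) x 85 (y) x 34 (z) mm, with a black round connector on its -x side out to x = -28 mm. Grip the block across its 42 mm (centre at x = 7 mm). Origin: underside, centre of the whole outline, z up. About 0.28 kg.
- small_horn: Look-alike that stays: the smaller brass horn, standing mouth down, 46 mm high, mouth 38 (x) x 50 (y) mm, top flange 30 x 30 mm. Origin: centre of the mouth's plane at the bottom, z up.
- small_adapter: Look-alike that stays: the smaller brass waveguide-to-coax adapter, standing on its 30 x 30 mm flange, 28 mm high, tube 10 x 19 mm. Origin: centre of the flange's underside, z up.
- nest_horn: Charcoal foam block 84 x 112 x 17 mm, one of four side by side (2 by 2) in an open black case; they may stand in any order. Origin: centre of its underside, z up, y along its 112 mm side. Its top is 17 mm above the origin and the case's rim 24 mm. Pocket centred on the origin, floor 7 mm above it, 10 mm deep, floor 59 (x) x 75 (y) mm, walls lean out to 12 mm more at the mouth. Fits the larger horn, mouth down.
- nest_adapter: Charcoal foam block 84 x 112 x 17 mm, one of four side by side (2 by 2) in an open black case; they may stand in any order. Origin: centre of its underside, z up, y along its 112 mm side. Its top is 17 mm above the origin and the case's rim 24 mm. Pocket centred on the origin, floor 7 mm above it, 10 mm deep, floor 47 x 47 mm, walls lean out to 12 mm more at the mouth. Fits the larger adapter, flange down, any quarter turn.
- nest_attenuator: Charcoal foam block 84 x 112 x 17 mm, one of four side by side (2 by 2) in an open black case; they may stand in any order. Origin: centre of its underside, z up, y along its 112 mm side. Its top is 17 mm above the origin and the case's rim 24 mm. Pocket centred on the origin, floor 7 mm above it, 10 mm deep, floor 26 (x) x 62 (y) mm, walls lean out to 12 mm more at the mouth. Fits the attenuator lying flat.
- nest_module: Charcoal foam block 84 x 112 x 17 mm, one of four side by side (2 by 2) in an open black case; they may stand in any order. Origin: centre of its underside, z up, y along its 112 mm side. Its top is 17 mm above the origin and the case's rim 24 mm. Pocket centred on the origin, floor 7 mm above it, 10 mm deep, floor 61 (x) x 90 (y) mm, walls lean out to 12 mm more at the mouth. Fits the gold module.
Not all that is in view belongs to the job. What is shaped like the gilt_module but turquoise is not meant.

How it is judged:
At the end, for the whole second after the job is handed in: Larger horn and larger adapter within 8 mm of the centre of their pockets, attenuator and module within 15 mm, all on the pocket floor (within 4 mm), level, in line with the pocket (within 14 degrees, adapter free), at rest; small horn and small adapter upright and not moved by 20 mm (horizontal distance between horn and nest_horn below 0.008 m and z of horn in the frame of nest_horn below 0.011 m and angle between each of horn, wg_adapter, attenuator, gilt_module, small_horn, small_adapter's own z axis and vertical below 0.12 rad and linear speed of each of horn, wg_adapter, attenuator, gilt_module below 0.02 m/s and angle between the y axis of horn and the y axis of nest_horn, either way round below 0.25 rad and horizontal distance between wg_adapter and nest_adapter below 0.008 m and z of wg_adapter in the frame of nest_adapter below 0.011 m and horizontal distance between attenuator and nest_attenuator below 0.015 m and z of attenuator in the frame of nest_attenuator below 0.011 m and angle between the y axis of attenuator and the y axis of nest_attenuator, either way round below 0.25 rad and horizontal distance between gilt_module and nest_module below 0.015 m and z of gilt_module in the frame of nest_module below 0.011 m and angle between the y axis of gilt_module and the y axis of nest_module, either way round below 0.25 rad and distance of each of small_horn, small_adapter from where it was at the start of the episode below 0.02 m); the robot touches nothing.
It also fails if it takes over 96 s, if anything falls off the work surface, if the arm or the gripper's body presses on something with over 40 N, if the wrist force passes 120 N, or if a joint passes its speed limit or range.

## Working session

There is one attempt and no reset: what is moved stays moved. The work goes in short steps, Python scripts to look and compute and a tool call to move; the robot and the scene stay as the last step left them, time stands still between calls to the robot, and variables do not carry over. Pictures are saved under pics/ and viewed, at most 14 in all, crops included, and the job is handed in when it is done.

Besides the shell and the picture viewer there is one more tool, called after "Emit:" as name(argument=value, ...) on one line, values as JSON. send_rows: Moves the arm, as the interface text tells. Its arguments: {"type":"object","properties":{"steps":{"type":"array"},"newtons":{"type":"number"}},"required":["steps"]}

```bash
mkdir -p pics; ls
python3 - <<'E'
from rig import *
import cv2,numpy as np
for n in("top","side"):
    r=get_image(n); cv2.imwrite(f"pics/{n}0.png",cv2.resize(r["color"][...,::-1],(800,600),interpolation=cv2.INTER_CUBIC)); cv2.imwrite(f"{n}0raw.png",r["color"][...,::-1]); np.savez(f"{n}.npz",mtx=r["mtx"],T=r["T"]); print(r["mtx"].round(1).tolist(),r["T"].round(3).tolist())
s=get_state();print({k:np.round(v,3).tolist() for k,v in s.items()},pinch_z)
E
```

```text
pics
[[447.5, 0.0, 259.7], [0.0, 447.5, 189.9], [0.0, 0.0, 1.0]] [[-0.011, -0.997, 0.081, 0.466], [-1.0, 0.012, 0.006, 0.032], [-0.006, -0.081, -0.997, 1.284], [0.0, 0.0, 0.0, 1.0]]
[[476.5, 0.0, 265.3], [0.0, 476.5, 193.9], [0.0, 0.0, 1.0]] [[0.906, -0.165, 0.39, -0.041], [-0.424, -0.346, 0.837, -1.24], [-0.003, -0.923, -0.384, 0.62], [0.0, 0.0, 0.0, 1.0]]
{'clock': 0.1, 'qpos': [-1.458, 0.277, 1.506, -0.0, 1.361, -0.121], 'qd': [-0.0, -0.0, -0.003, -0.0, -0.001, 0.001], 'effort': [0.001, -41.77, -24.64, -0.0, 0.006, 0.0], 'position': [0.133, -0.559, 0.231], 'ee_rot': [-0.001, 0.993, 0.117, 0.0], 'contact_force': [-1.032, 0.36, 0.235], 'moment': [0.006, -0.031, -0.046], 'gripper_force': 0.0, 'width': 0.086} 0.0187
```

View pics/top0.png

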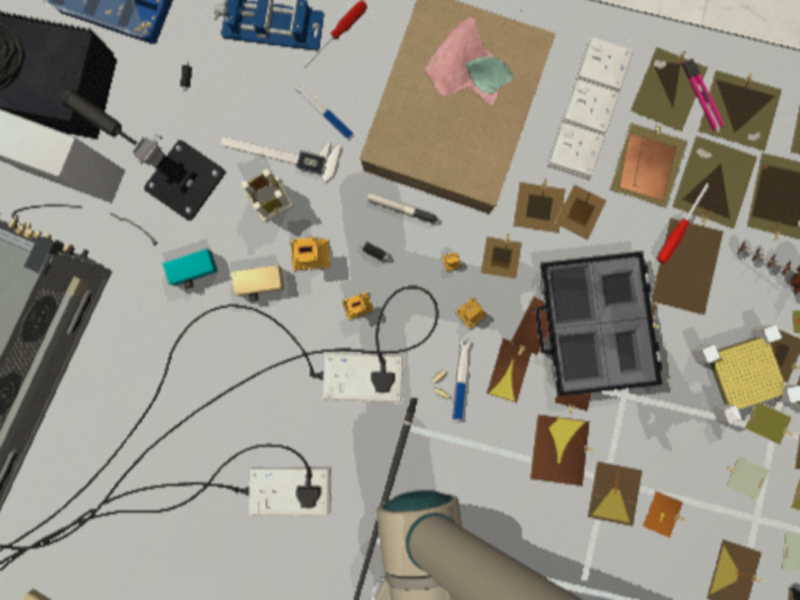

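View pics/side0.png

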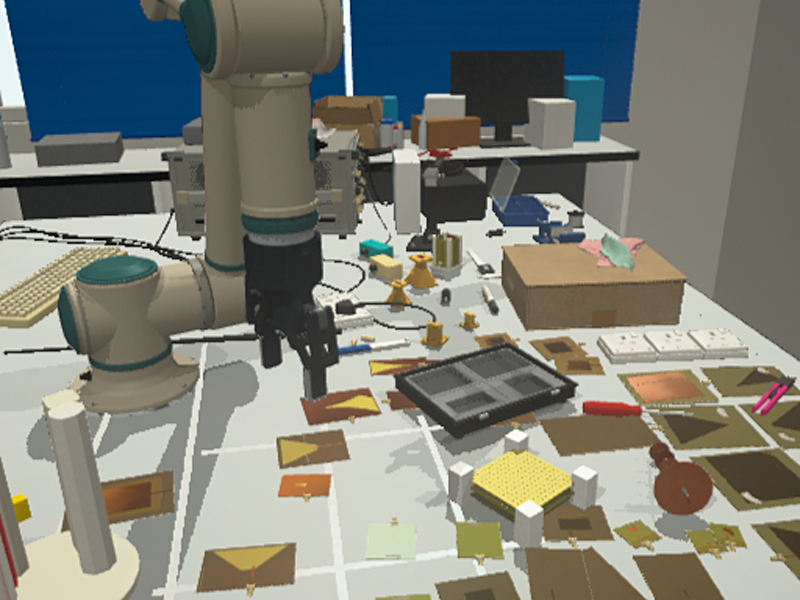

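Run:
```python
import cv2
im=cv2.imread("top0raw.png")
a=im[145:225,90:330]; cv2.imwrite("pics/parts.png",cv2.resize(a,(792,264),interpolation=cv2.INTER_CUBIC))
a=im[155:260,335:435]; a=cv2.convertScaleAbs(a,alpha=1.8); cv2.imwrite("pics/case.png",cv2.resize(a,None,fx=5.6,fy=5.6,interpolation=cv2.INTER_CUBIC))
```

```text
(no output)
```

View pics/parts.png

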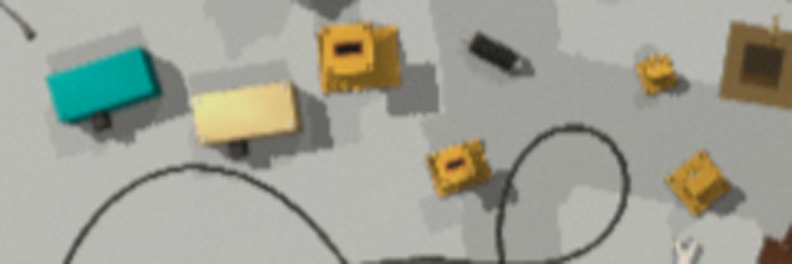

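View pics/case.png

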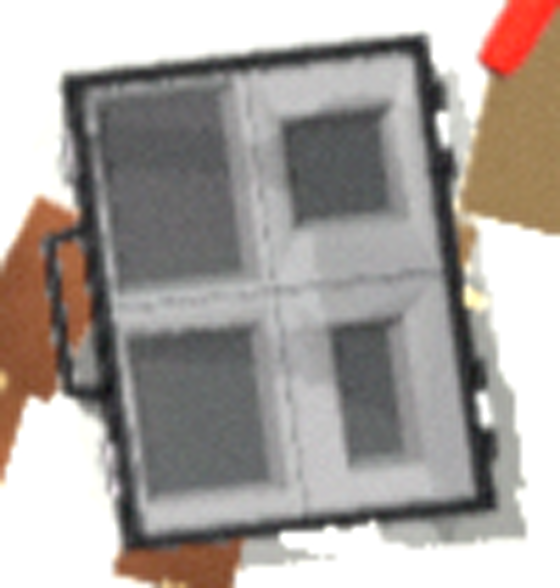

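```bash
cat > h.py <<'E'
import cv2,numpy as np
def cam(n): d=np.load(n+".npz"); return d["mtx"],d["T"]
def cast(n,p,z):
    K,T=cam(n); p=np.atleast_2d(p).astype(float)
    d=np.c_[p,np.ones(len(p))]@np.linalg.inv(K).T@T[:3,:3].T
    return (T[:3,3]+d*((z-T[2,3])/d[:,2:]))[:,:2]
def blobs(im,lo,hi,minarea=25):
    m=cv2.inRange(cv2.cvtColor(im,cv2.COLOR_BGR2HSV),lo,hi)
    n,l,s,c=cv2.connectedComponentsWithStats(m)
    return [(c[i],l==i) for i in range(1,n) if s[i,4]>=minarea]
def rect(m,n,z):
    "world min-area rectangle of a mask's outline put at height z: centre, sides (mm), angle (deg)"
    c=max(cv2.findContours(cv2.resize(m.astype(np.uint8)*255,None,fx=4,fy=4,interpolation=cv2.INTER_LINEAR)//128,cv2.RETR_EXTERNAL,cv2.CHAIN_APPROX_NONE)[0],key=len)[:,0]
    w=cast(n,(c+.5)/4-.5,z); (x,y),(a,b),t=cv2.minAreaRect((w*1e3).astype(np.float32))
    return np.round([x,y,a,b,t],1)
E
python3 - <<'E'
from h import *
im=cv2.imread("top0raw.png")
for nm,z,lo,hi in[("gold",.0,(12,60,90),(32,255,255)),("dark",.02,(0,0,0),(179,255,75))]:
    for c,m in blobs(im,lo,hi):
        if (100<c[0]<325 and 140<c[1]<225) or (nm=="dark" and 340<c[0]<430 and 150<c[1]<260):print(nm,c.round(1),m.sum(),rect(m,"top",z))
g=cv2.cvtColor(im,cv2.COLOR_BGR2GRAY)
# case: pocket floors
for c in [(365,185),(395,184),(371,227),(402,225)]:
    print(c,g[c[1]-3:c[1]+3,c[0]-3:c[0]+3].mean())
print(g[200:212,360:410].min(0))
sd=cv2.imread("side0raw.png")
a=sd[140:275,220:375]; cv2.imwrite("pics/side_parts.png",cv2.resize(a,None,fx=4.4,fy=4.4,interpolation=cv2.INTER_CUBIC))
a=im[152:222,150:330];cv2.imwrite("pics/big.png",cv2.resize(a,None,fx=4.4,fy=4.4,interpolation=cv2.INTER_CUBIC))
E
```

```text
gold [198.1 162. ] 485 [653.4 216.1  63.4  73.9   4.1]
gold [320.5 164.6] 400 [ 646.1 -138.4   68.1   80.    79.8]
gold [288.5 167.1] 117 [634.9 -45.1  34.5  32.5  17.5]
gold [164.5 179.1] 491 [603.9 313.8  48.7  93.2   8.4]
gold [228.3 195.2] 239 [555.3 129.1  42.7  53.8  20.4]
gold [301.2 200. ] 228 [539.3 -80.1  45.5  45.8  37.8]
dark [239.3 160.7] 80 [652.2  96.2  41.2  18.6  60.1]
dark [320.7 163.4] 101 [ 641.2 -135.    33.4   28.    88.7]
dark [373.1 207.4] 2724 [ 504.  -303.4  268.   217.7    6. ]
dark [394.6 184.1] 361 [ 580.  -344.5   57.9   57.3    7.5]
dark [120.3 180.9] 38 [597.5 435.2  17.8  22.8  18. ]
dark [161.8 189.8] 27 [570.8 316.   19.3  13.5  89.3]
dark [400.1 223.3] 273 [ 467.6 -357.7   73.    39.7    6.1]
(365, 185) 53.111111111111114
(395, 184) 49.0
(371, 227) 58.166666666666664
(402, 225) 50.638888888888886
[57 58 58 58 58 58 57 58 59 58 58 57 57 58 56 56 57 58 74 83 86 93 93 91
 85 94 92 91 97 98 95 93 88 87 85 82 82 81 84 79 84 75 73 72 66 69 66 80
 78 81]
```

View pics/side_parts.png

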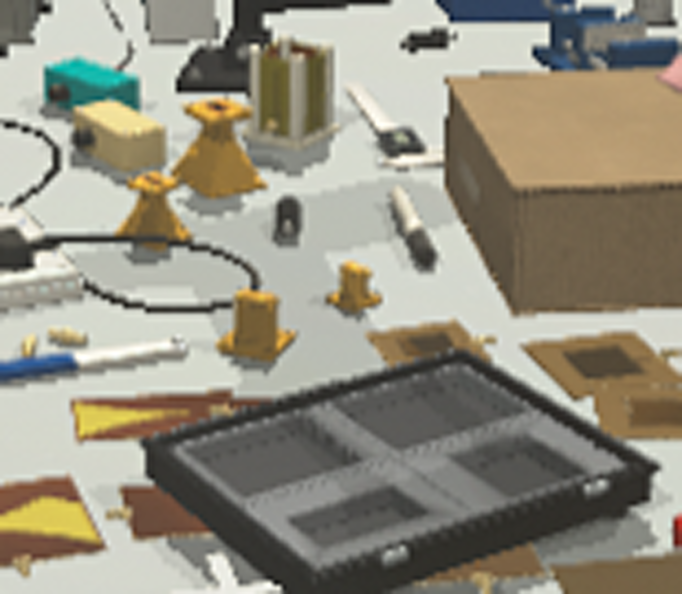

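View big.

View pics/big.png

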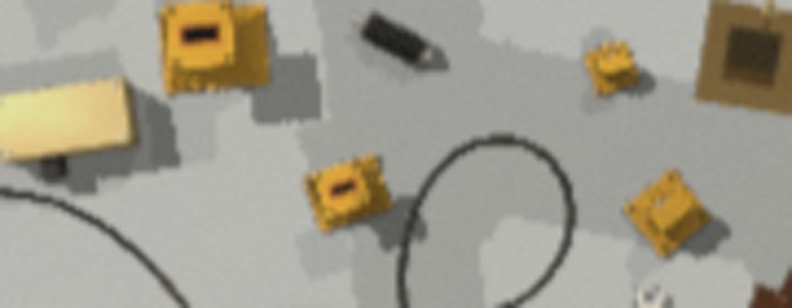

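```bash
cat >> h.py <<'E'
def tri(pt,ps):
    P=[K@np.linalg.inv(T)[:3] for K,T in(cam("top"),cam("side"))]
    X=cv2.triangulatePoints(P[0],P[1],np.array(pt,float).reshape(2,1),np.array(ps,float).reshape(2,1)); return (X[:3]/X[3]).ravel().round(4)
E
python3 - <<'E'
from h import *
T=lambda x,y:(x/5.6+335-.41,y/5.6+155-.41)
S=lambda x,y:(x/4.4+220-.39,y/4.4+140-.39)
print("junction",tri(T(278,289),S(392,458)))
# rim outer corners: top crop TL(66,75) TR(428,38) BR(494,505) BL(130,548); side: handle side(left) ...
for a,b in[((66,75),(462,350)),((428,38),(658,466)),((130,548),(147,440)),((494,505),(310,580))]: print("corner",tri(T(*a),S(*b)))
im=cv2.imread("top0raw.png");hsv=cv2.cvtColor(im,cv2.COLOR_BGR2HSV)
print(hsv[150:176:2,184:214:2,2]);
E
```

```text
junction [ 0.5168 -0.3083  0.0325]
corner [ 0.6263 -0.2057  0.0351]
corner [ 0.6439 -0.3879  0.0361]
corner [ 0.3921 -0.2313  0.0357]
corner [ 0.4089 -0.4103  0.0357]
[[182 161 136 101 134 163 159 161 181 183 182 185 185 184 185]
 [183 161 165 181 192 198 192 190 166 146 163 176 194 182 184]
 [182 176 164 208 220 218 216 214 189 153 175 179 175 139 181]
 [182 148 202 215 212 211 211 208 210 177 148 150 133 119 181]
 [185 173 203 209 129  96  86  80 196 206 121 124 131 109 171]
 [184 176 209 208  61  47  60  70 198 213 115 124 131 120 146]
 [185 190 210 216 185 190 205 209 212 211 115 120 128 123 123]
 [183 182 207 219 222 220 219 218 213 180 113 121 129 136 120]
 [185 175 201 164 218 218 216 190 167 150 111 118 129 143 117]
 [184 171 192 142 137 122 116 115 116 113 117 116 126 133 115]
 [183 183 184 150 130 148 118 125 118 116 116 118 125 129 115]
 [181 184 179 136 121 144 117 160 148 141 140 105 109 112 117]
 [114 163 151 162 168 166 165 166 168 169 171 175 116 116 118]]
```

Run:
```python
from h import *
im=cv2.imread("top0raw.png");sd=cv2.imread("side0raw.png")
R=lambda a:cv2.resize(a,(400,300),interpolation=cv2.INTER_CUBIC)
cv2.imwrite("pics/ad.png",np.vstack([np.hstack([R(im[185:215,281:321]),R(im[147:177,179:219])]),np.hstack([R(sd[199:229,260:300]),R(im[165:195,144:184])])]))
v=cv2.cvtColor(im,cv2.COLOR_BGR2HSV)
for c,m in blobs(im,(12,60,180),(32,255,255),20):
    if 100<c[0]<325 and 140<c[1]<225: print(c.round(1),m.sum(),*[rect(m,"top",z) for z in(.064,.034,.046,.006)])
for c,m in blobs(im,(0,0,0),(179,255,110),4):
    if 185<c[0]<205 and 150<c[1]<170: print(c,m.sum(),rect(m,"top",.064))
```

```text
[194.2 159.8] 172 [6.437e+02 2.170e+02 5.750e+01 4.340e+01 1.000e-01] [6.480e+02 2.216e+02 5.890e+01 4.450e+01 1.000e-01] [6.463e+02 2.197e+02 5.830e+01 4.400e+01 1.000e-01] [6.521e+02 2.258e+02 6.020e+01 4.550e+01 1.000e-01]
[288.9 164.8] 31 [633.8 -42.6  17.9  22.2  17.4] [637.9 -44.4  18.4  22.7  17.4] [636.3 -43.7  18.2  22.5  17.4] [641.8 -46.1  18.8  23.2  17.4]
[163.5 178.5] 423 [598.8 302.5  41.9  83.5   8.4] [602.1 309.2  42.9  85.6   8.4] [600.8 306.5  42.5  84.7   8.4] [605.2 315.4  43.8  87.5   8.4]
[226.4 194.6] 81 [550.  128.   29.4  43.   89.8] [552.1 130.4  30.1  44.1  89.8] [551.3 129.5  29.8  43.7  89.8] [554.  132.6  30.8  45.1  89.8]
[300.8 197.7] 58 [542.3 -71.7  25.8  30.2  37.9] [544.2 -74.3  26.5  31.   37.9] [543.5 -73.3  26.2  30.7  37.9] [546.  -76.7  27.1  31.7  37.9]
[195.15 159.2 ] 20 [651.1 215.6   9.8  19.4  10.7]
```

View pics/ad.png

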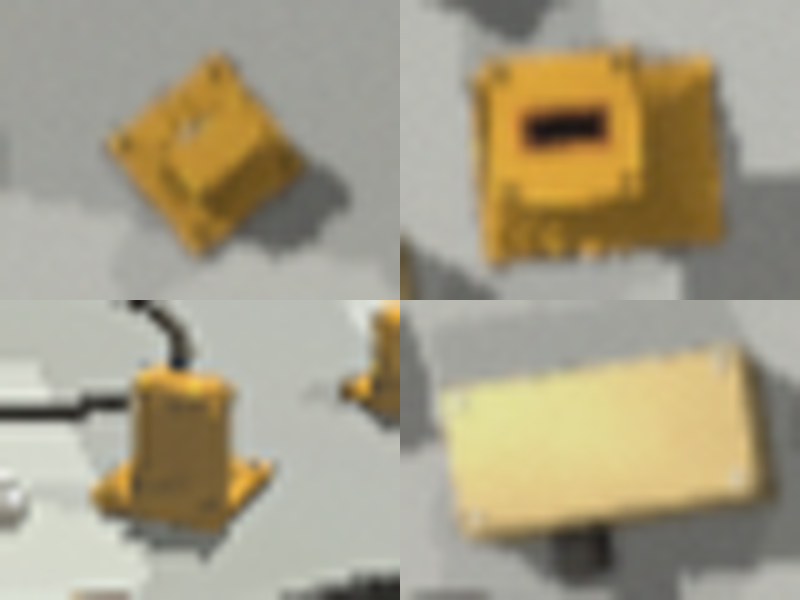

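```bash
cat >> h.py <<'E'
def go(x,y,z,th):
    "remaining shift (cm, in the present tool frame) and roll (deg) to a tool-down pose with tool x at angle th"
    from rig import get_state
    from scipy.spatial.transform import Rotation
    s=get_state(); R=Rotation.from_quat(np.roll(s["ee_rot"],-1)).as_matrix()
    t=np.degrees(np.arctan2(R[1,0],R[0,0])); r=(t-th+180)%360-180
    d=np.array([x,y,z])-s["position"]; c,w=np.cos(np.radians(th)),np.sin(np.radians(th))
    print("t",round(s["clock"],2),"pos",np.round(s["position"],4),"th",round(t,1),"F",np.round(s["contact_force"],1),"w",round(float(s["width"]),4),"tilt",R[2].round(3))
    print("now-frame",(R.T@d*100).round(2),"roll",round(r,1),"| frame after roll",(100*np.array([c*d[0]+w*d[1],w*d[0]-c*d[1],-d[2]])).round(2))
E
python3 - <<'E'
from h import *
print("adapter",cast("top",(301.35,200.),.006),cast("top",(302.05,199.05),.038))
print("horn",cast("top",(195.1,159.3),.064),cast("top",(194.65,159.3),.064))
im=cv2.imread("top0raw.png")
K,T=cam("side")
def proj(n,X):
    K,T=cam(n);p=K@(np.linalg.inv(T)@[*X,1])[:3];return (p[:2]/p[2]).round(1)
for X in[(.5405,-.0765,.038),(.651,.2156,.064),(.6022,.309,.034),(.6522,.0962,.02)]:print(proj("side",X))
go(.541,-.077,.012,37.8)
E
```

```text
adapter [[ 0.53865812 -0.07987363]] [[ 0.5394561  -0.07907385]]
horn [[0.65084459 0.21537834]] [[0.65085947 0.21661805]]
[277.  206.8]
[268.5 164.5]
[245.8 166.6]
[283.9 187.1]
t 0.1 pos [ 0.1332 -0.5589  0.2305] th 13.4 F [-1.   0.4  0.2] w 0.0855 tilt [ 0.    -0.002 -1.   ]
now-frame [ 50.84 -37.39  21.92] roll -24.4 | frame after roll [ 61.76 -13.08  21.85]
```

Emit:
send_rows(steps=[1,3.8,-2.8,0,0,1,3.8,-2.8,0,0,1,3.8,-2.8,0,0,1,3.8,-2.8,0,0,1,3.8,-2.8,0,0,1,3.8,-2.8,0,0,1,3.8,-2.8,0,0,1,3.8,-2.8,0,0,1,3.8,-2.8,0,0,1,3.8,-2.8,0,0,1,3.8,-2.8,0,0,1,3.8,-2.8,0,0], newtons=50)

```text
clock: 1.3
position: [0.4997, -0.1251, 0.2311]
ee_rot: [0.0, 0.993, 0.117, -0.0]
contact_force: [1.2, -0.4, -0.4]
width: 0.0856
gripper_force: 0.0
```

Emit:
send_rows(steps=[1,0,0,1,-8.1,1,0,0,1,-8.1,1,0,0,1,-8.2,1,0,0,0,0,1,0,0,0,0])

```text
clock: 1.8
position: [0.4988, -0.1268, 0.2011]
ee_rot: [-0.0, 0.947, 0.322, -0.0]
contact_force: [-0.6, -0.6, 0.2]
width: 0.0854
gripper_force: 0.0
```

```bash
python3 -c "
from h import *
go(.539,-.0795,.012,37.8)"
```

```text
t 1.8 pos [ 0.4988 -0.1268  0.2011] th 37.6 F [-0.6 -0.6  0.2] w 0.0854 tilt [-0.    -0.001 -1.   ]
now-frame [ 6.08 -1.28 18.91] roll -0.2 | frame after roll [ 6.08 -1.28 18.91]
```

Emit:
send_rows(steps=[1,3.1,-0.7,3,0,1,3,-0.6,3,0,1,0,0,4,0,1,0,0,4,0,1,0,0,3,0,1,0,0,2.1,0,1,0,0,0,0,-1,0,0,0,0,-1,0,0,0,0,-1,0,0,0,0,-1,0,0,0,0,-1,0,0,0,0])

```text
clock: 3.0
position: [0.5402, -0.0796, 0.0117]
ee_rot: [0.001, 0.946, 0.324, 0.001]
contact_force: [0.3, -0.1, 5.4]
width: 0.0261
gripper_force: 50.5
```

Emit:
send_rows(steps=[-1,0,0,0,0,-1,0,0,0,0,-1,0,0,0,0,-1,0,0,-2,0,-1,0,0,-4,0,-1,0,0,-5,0])

```text
clock: 3.6
position: [0.5372, -0.0787, 0.1197]
ee_rot: [-0.002, 0.946, 0.324, -0.002]
contact_force: [0.2, 0.1, -2.4]
width: 0.026
gripper_force: 49.6
```

```bash
python3 -c "
from h import *
go(.578,-.345,.1,5.6)"
```

```text
t 3.6 pos [ 0.5372 -0.0787  0.1197] th 37.8 F [ 0.2  0.1 -2.4] w 0.026 tilt [-0.003 -0.004 -1.   ]
now-frame [-13.09  23.55   1.91] roll 32.2 | frame after roll [ 1.46 26.9   1.97]
```

Emit:
send_rows(steps=[-1,0,0,0,8,-1,0,0,0,8,-1,0,0,0,8,-1,0,0,0,8.2,-1,0.2,3,0,0,-1,0.3,4.8,0,0,-1,0.2,4.8,0,0,-1,0.2,4.8,0,0,-1,0.2,4.8,0,0,-1,0.2,3.2,0,0,-1,0.2,1.5,0,0,-1,0,0,0,0])

```text
clock: 4.8
position: [0.5803, -0.3471, 0.1197]
ee_rot: [-0.0, 0.999, 0.048, -0.0]
contact_force: [0.3, 0.6, -0.7]
width: 0.0262
gripper_force: 49.8
```

Run:
```python
from h import *
from rig import get_image
go(.578,-.345,.032,5.6)
im=get_image("top")["color"][...,::-1]; sd=get_image("side")["color"][...,::-1]
R=lambda a:cv2.resize(cv2.convertScaleAbs(a,alpha=1.5),(400,400),interpolation=cv2.INTER_CUBIC)
cv2.imwrite("pics/c1.png",np.hstack([R(im[155:260,335:440]),R(sd[190:280,250:340])]))
```

```text
t 4.8 pos [ 0.5803 -0.3471  0.1197] th 5.5 F [ 0.3  0.6 -0.7] w 0.0262 tilt [-0. -0. -1.]
now-frame [-0.21 -0.23  8.77] roll -0.1 | frame after roll [-0.21 -0.23  8.77]
```

View pics/c1.png

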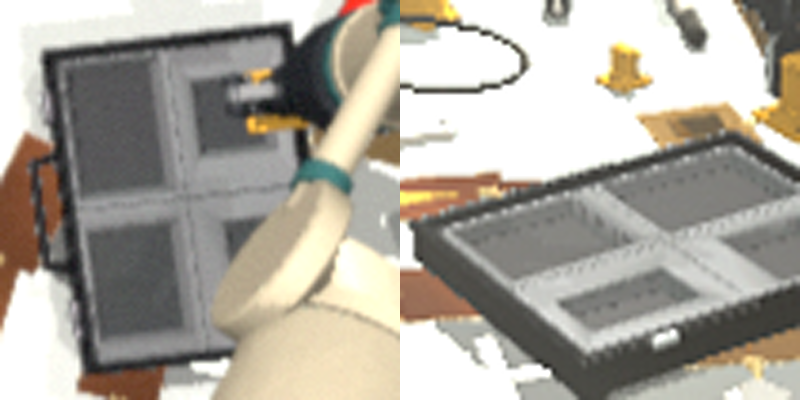

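Emit:
send_rows(steps=[-1,-0.2,-0.2,2.5,0,-1,0,0,3,0,-1,0,0,1.5,0,-1,0,0,0.8,0,-1,0,0,0.3,0,-1,0,0,0.2,0,-1,0,0,0,0])

```text
clock: 5.6
position: [0.5787, -0.3436, 0.0382]
ee_rot: [0.0, 0.999, 0.049, 0.001]
contact_force: [-1.1, 0.6, -1.2]
width: 0.0259
gripper_force: 49.7
```

```bash
python3 -c "
from h import *
go(.578,-.345,.031,5.6)"
```

```text
t 5.6 pos [ 0.5787 -0.3436  0.0382] th 5.6 F [-1.1  0.6 -1.2] w 0.0259 tilt [ 0.001  0.001 -1.   ]
now-frame [-0.08  0.13  0.72] roll 0.0 | frame after roll [-0.08  0.13  0.72]
```

Emit:
send_rows(steps=[-1,-0.1,0.1,0.2,0,-1,0,0,0.2,0,-1,0,0,0.2,0,-1,0,0,0,0])

```text
clock: 6.0
position: [0.577, -0.3448, 0.031]
ee_rot: [-0.0, 0.999, 0.049, -0.0]
contact_force: [0.5, -0.7, -0.0]
width: 0.0262
gripper_force: 49.7
```

```bash
python3 -c "
from h import *
go(.578,-.345,.031,5.6)"
```

```text
t 6.0 pos [ 0.577  -0.3448  0.031 ] th 5.6 F [ 0.5 -0.7 -0. ] w 0.0262 tilt [-0. -0. -1.]
now-frame [0.09 0.03 0.  ] roll -0.0 | frame after roll [0.09 0.03 0.  ]
```

Emit:
send_rows(steps=[-1,0,0,0.1,0,-1,0,0,0.1,0,-1,0,0,0,0])

```text
clock: 6.3
position: [0.5772, -0.3449, 0.0307]
ee_rot: [0.0, 0.999, 0.049, 0.0]
contact_force: [-2.1, 2.5, 5.6]
width: 0.026
gripper_force: 50.5
```

Emit:
send_rows(steps=[-1,0,0,0.1,0,-1,0,0,0,0])

```text
clock: 6.5
position: [0.5772, -0.3449, 0.0307]
ee_rot: [0.0, 0.999, 0.049, 0.0]
contact_force: [-4.0, 2.3, 10.1]
width: 0.026
gripper_force: 51.2
```

Emit:
send_rows(steps=[-0.1,0,0,0,0,-0.1,0,0,0,0,-0.1,0,0,-0.3,0,-0.1,0,0,-1,0,-0.1,0,0,-3,0,-0.1,0,0,-5,0,1,0,0,-4,0,1,0,0,0,0])

```text
clock: 7.3
position: [0.5809, -0.3474, 0.1695]
ee_rot: [0.005, 0.999, 0.049, 0.006]
contact_force: [0.5, 0.6, -0.0]
width: 0.0663
gripper_force: 0.0
```

```bash
python3 -c "
from h import *
go(.652,.0962,.18,60)"
```

```text
t 7.3 pos [ 0.5809 -0.3474  0.1695] th 5.6 F [ 0.5  0.6 -0. ] w 0.0663 tilt [ 0.011  0.01  -1.   ]
now-frame [ 11.42 -43.44  -1.36] roll -54.4 | frame after roll [ 41.97 -16.02  -1.05]
```

Emit:
send_rows(steps=[1,0.8,-3,0,0,1,1.1,-4.3,0,0,1,1.1,-4.3,0,0,1,1.1,-4.3,0,0,1,1.1,-4.3,0,0,1,1.1,-4.3,0,0,1,1.1,-4.3,0,0,1,1.1,-4.3,0,0,1,1.1,-4.3,0,0,1,1.1,-3.8,0,0,1,0.7,-2,0,0,1,0,0,0,0])

```text
clock: 8.5
position: [0.6488, 0.0996, 0.161]
ee_rot: [-0.001, 0.999, 0.051, 0.0]
contact_force: [-0.3, 0.1, -0.2]
width: 0.0854
gripper_force: 0.0
```

Emit:
send_rows(steps=[1,0,0,0,-7.8,1,0,0,1,-7.8,1,0,0,2,-7.8,1,0,0,2,-7.8,1,0,0,2,-7.8,1,0,0,1,-7.8,1,0,0,0,-7.6,1,0,0,0,0,1,0,0,0,0])

```text
clock: 9.4
position: [0.6487, 0.0953, 0.0815]
ee_rot: [0.0, 0.867, 0.498, -0.0]
contact_force: [0.5, 0.4, -0.0]
width: 0.0853
gripper_force: 0.0
```

Run:
```python
from h import *
from rig import get_image
go(.652,.0962,.01,60)
im=get_image("side")["color"][...,::-1]
b=[(c.round(1),m.sum(),rect(m,"side",.01)) for c,m in blobs(im,(0,0,0),(179,255,85),20) if 275<c[0]<300 and 180<c[1]<200]
print(b)
cv2.imwrite("pics/at.png",cv2.resize(im[155:215,245:325],(640,480),interpolation=cv2.INTER_CUBIC))
```

```text
t 9.4 pos [0.6487 0.0953 0.0815] th 59.8 F [ 0.5  0.4 -0. ] w 0.0853 tilt [-0.  0. -1.]
now-frame [0.24 0.24 7.15] roll -0.2 | frame after roll [0.24 0.24 7.15]
[(array([285. , 188.4]), np.int64(33), array([659.7, 101.8,  80.2,  16.5,  63. ]))]
```

View pics/at.png

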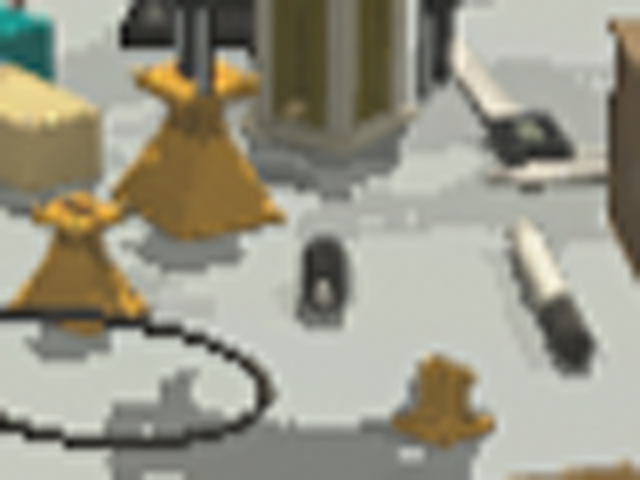

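Emit:
send_rows(steps=[1,0.2,0.2,2,0,1,0,0,3,0,1,0,0,1.5,0,1,0,0,0.45,0,1,0,0,0,0,-1,0,0,0,0,-1,0,0,0,0,-1,0,0,0,0,-1,0,0,0,0,-1,0,0,0,0,-1,0,0,0,0,-1,0,0,0,0])

```text
clock: 10.65
position: [0.6519, 0.097, 0.0126]
ee_rot: [0.0, 0.866, 0.5, 0.001]
contact_force: [-0.3, -1.2, 5.4]
width: 0.0183
gripper_force: 50.2
```

Emit:
send_rows(steps=[-1,0,0,0,0,-1,0,0,0,0,-1,0,0,-2,0,-1,0,0,-4,0,-1,0,0,-4,0,-1,0,0,-2,0,-1,0,0,0,0])

```text
clock: 11.35
position: [0.6534, 0.0972, 0.1352]
ee_rot: [0.002, 0.866, 0.5, 0.003]
contact_force: [0.3, -0.8, -0.4]
width: 0.0185
gripper_force: 49.6
```

```bash
python3 -c "
from h import *
go(.4665,-.3565,.12,5.6)"
```

```text
t 11.35 pos [0.6534 0.0972 0.1352] th 60.0 F [ 0.3 -0.8 -0.4] w 0.0185 tilt [ 0.004  0.006 -1.   ]
now-frame [-48.64   6.48   1.38] roll 54.4 | frame after roll [-23.03  43.32   1.52]
```

Emit:
send_rows(steps=[-1,-3,0.4,0,0,-1,-4.4,0.6,0,0,-1,-4.4,0.6,0,0,-1,-4.4,0.6,0,0,-1,-4.4,0.6,0,0,-1,-4.4,0.6,0,0,-1,-4.4,0.6,0,0,-1,-4.4,0.6,0,0,-1,-4.4,0.6,0,0,-1,-4.4,0.6,0,0,-1,-4,0.5,0,0,-1,-2,0.2,0,0])

```text
clock: 12.55
position: [0.4622, -0.3588, 0.1295]
ee_rot: [-0.001, 0.867, 0.499, -0.001]
contact_force: [-0.7, -0.2, -0.4]
width: 0.0185
gripper_force: 49.6
```

Emit:
send_rows(steps=[-1,0,0,0,7.8,-1,0,0,1,7.8,-1,0,0,1,7.8,-1,0,0,1,7.8,-1,0,0,1,7.8,-1,0,0,1,7.8,-1,0,0,0,7.6,-1,0,0,0,0,-1,0,0,0,0])

```text
clock: 13.45
position: [0.464, -0.3558, 0.0805]
ee_rot: [-0.001, 0.999, 0.05, -0.001]
contact_force: [0.1, -0.2, -0.5]
width: 0.0185
gripper_force: 49.6
```

Run:
```python
from h import *
go(.4665,-.3565,.032,5.6)
```

```text
t 13.45 pos [ 0.464  -0.3558  0.0805] th 5.8 F [ 0.1 -0.2 -0.5] w 0.0185 tilt [-0.002 -0.002 -1.   ]
now-frame [0.25 0.1  4.85] roll 0.2 | frame after roll [0.24 0.09 4.85]
```

Emit:
send_rows(steps=[-1,0.2,0.1,1.5,0,-1,0,0,2,0,-1,0,0,0.8,0,-1,0,0,0.3,0,-1,0,0,0.2,0,-1,0,0,0.1,0,-1,0,0,0,0])

```text
clock: 14.15
position: [0.467, -0.3575, 0.0333]
ee_rot: [0.0, 0.999, 0.049, 0.0]
contact_force: [1.2, 1.4, -0.5]
width: 0.0184
gripper_force: 49.6
```

Run:
```python
from h import *
go(.4665,-.3565,.032,5.6)
```

```text
t 14.15 pos [ 0.467  -0.3575  0.0333] th 5.6 F [ 1.2  1.4 -0.5] w 0.0184 tilt [ 0.001  0.001 -1.   ]
now-frame [-0.04 -0.1   0.13] roll 0.0 | frame after roll [-0.04 -0.1   0.13]
```

Emit:
send_rows(steps=[-1,0,0,0.15,0,-1,0,0,0.1,0,-1,0,0,0,0,-1,0,0,0,0])

```text
clock: 14.55
position: [0.467, -0.3575, 0.0315]
ee_rot: [0.001, 0.999, 0.049, 0.001]
contact_force: [-0.9, 0.5, 5.7]
width: 0.0181
gripper_force: 50.2
```

Emit:
send_rows(steps=[-0.2,0,0,0,0,-0.2,0,0,0,0,-0.2,0,0,0,0,-0.2,0,0,-1,0,-0.2,0,0,-3,0,-0.2,0,0,-4,0,1,0,0,-4,0,1,0,0,-1,0,1,0,0,0,0])

```text
clock: 15.45
position: [0.4677, -0.3581, 0.163]
ee_rot: [0.002, 0.999, 0.049, 0.002]
contact_force: [-0.4, 0.2, -0.8]
width: 0.0762
gripper_force: 0.0
```

Run:
```python
from h import *
go(.651,.2155,.13,95.5)
```

```text
t 15.45 pos [ 0.4677 -0.3581  0.163 ] th 5.6 F [-0.4  0.2 -0.8] w 0.0762 tilt [ 0.003  0.004 -1.   ]
now-frame [ 23.83 -55.31   3.15] roll -89.9 | frame after roll [55.34 23.74  3.3 ]
```

Emit:
send_rows(steps=[1,1.9,-4.4,0,0,1,1.9,-4.4,0,0,1,1.9,-4.4,0,0,1,1.9,-4.4,0,0,1,1.9,-4.4,0,0,1,1.9,-4.4,0,0,1,1.9,-4.4,0,0,1,1.9,-4.4,0,0,1,1.9,-4.4,0,0,1,1.9,-4.4,0,0,1,1.9,-4.4,0,0,1,1.9,-4.4,0,0])

```text
clock: 16.65
position: [0.6412, 0.1923, 0.1579]
ee_rot: [0.0, 0.999, 0.049, -0.002]
contact_force: [-0.0, 0.2, -0.1]
width: 0.0854
gripper_force: 0.0
```

Emit:
send_rows(steps=[1,0,0,0,-8.2,1,0,0,0,-8.2,1,0,0,0,-8.2,1,0,0,0,-8.2,1,0,0,0,-8.2,1,0,0,0,-8.2,1,0,0,0,-8.2,1,0,0,0,-8.2,1,0,0,0,-8.2,1,0,0,0,-8.2,1,0,0,0,-7.9,1,0,0,0,0])

```text
clock: 17.85
position: [0.6409, 0.1903, 0.158]
ee_rot: [-0.001, 0.672, 0.74, -0.002]
contact_force: [-0.2, 0.4, -1.2]
width: 0.0856
gripper_force: 0.0
```

Run:
```python
from h import *
from rig import get_image
go(.651,.2155,.042,95.5)
im=get_image("side")["color"][...,::-1];t=get_image("top")["color"][...,::-1]
R=lambda a:cv2.resize(a,(400,300),interpolation=cv2.INTER_CUBIC)
cv2.imwrite("pics/hn.png",np.hstack([R(im[135:195,235:315]),R(cv2.convertScaleAbs(t[155:260,325:465],alpha=1.6))]))
```

```text
t 17.85 pos [0.6409 0.1903 0.158 ] th 95.5 F [-0.2  0.4 -1.2] w 0.0856 tilt [-0.    -0.004 -1.   ]
now-frame [ 2.42  1.29 11.59] roll -0.0 | frame after roll [ 2.41  1.25 11.6 ]
```

View pics/hn.png

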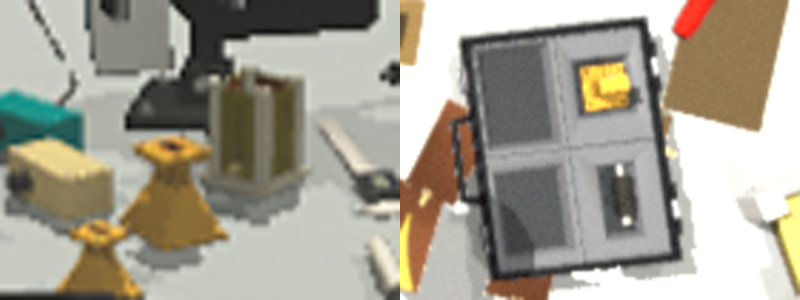

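Emit:
send_rows(steps=[0.5,2.4,1.25,0,0,0.5,0,0,2,0,0.5,0,0,4,0,0.5,0,0,3.5,0,0.5,0,0,1.6,0,0.5,0,0,0.5,0,0.5,0,0,0,0])

```text
clock: 18.65
position: [0.6518, 0.2155, 0.0433]
ee_rot: [-0.0, 0.673, 0.74, -0.001]
contact_force: [0.3, -0.7, -0.1]
width: 0.064
gripper_force: 0.0
```

Emit:
send_rows(newtons=60, steps=[-1,0,0,0,0,-1,0,0,0,0,-1,0,0,0,0,-1,0,0,0,0,-1,0,0,0,0,-1,0,0,0,0,-1,0,0,0,0,-1,0,0,-0.3,0,-1,0,0,-0.7,0])

```text
clock: 19.55
position: [0.6513, 0.2154, 0.0535]
ee_rot: [-0.001, 0.672, 0.74, -0.001]
contact_force: [0.1, -0.8, -2.8]
width: 0.0405
gripper_force: 60.7
```

Run:
```python
from h import *
go(.651,.2155,.17,95.5)
```

```text
t 19.55 pos [0.6513 0.2154 0.0535] th 95.5 F [ 0.1 -0.8 -2.8] w 0.0405 tilt [-0.    -0.002 -1.   ]
now-frame [  0.    -0.05 -11.65] roll -0.0 | frame after roll [ 1.000e-02 -3.000e-02 -1.165e+01]
```

Emit:
send_rows(steps=[-1,0,0,-2,0,-1,0,0,-3.5,0,-1,0,0,-4,0,-1,0,0,-2,0,-1,0,0,0,0])

```text
clock: 20.05
position: [0.6544, 0.2161, 0.1734]
ee_rot: [0.002, 0.672, 0.74, 0.003]
contact_force: [0.0, 0.5, -2.2]
width: 0.0402
gripper_force: 61.0
```

Emit:
send_rows(steps=[-1,-3,-1.5,0,0,-1,-4.2,-2.2,0,0,-1,-4.2,-2.2,0,0,-1,-4.2,-2.2,0,0,-1,-4.2,-2.2,0,0,-1,-4.2,-2.2,0,0,-1,-4.2,-2.2,0,0,-1,-4.2,-2.2,0,0,-1,-4.2,-2.2,0,0,-1,-4.2,-2.2,0,0,-1,-3.8,-1.9,0,0,-1,-2,-1,0,0])

```text
clock: 21.25
position: [0.4536, -0.2739, 0.1675]
ee_rot: [-0.001, 0.673, 0.739, -0.001]
contact_force: [0.6, 0.7, -1.3]
width: 0.0404
gripper_force: 61.1
```

Emit:
send_rows(steps=[-1,0,0,0,8.2,-1,0,0,0,8.2,-1,0,0,0,8.2,-1,0,0,0,8.2,-1,0,0,0,8.2,-1,0,0,0,8.2,-1,0,0,0,8.2,-1,0,0,0,8.2,-1,0,0,0,8.2,-1,0,0,0,8.2,-1,0,0,0,7.9,-1,0,0,0,0])

```text
clock: 22.45
position: [0.455, -0.2706, 0.1675]
ee_rot: [-0.001, 0.999, 0.049, -0.001]
contact_force: [-0.2, 0.4, -3.0]
width: 0.0402
gripper_force: 61.1
```

Run:
```python
from h import *
go(.4585,-.2728,.062,5.6)
```

```text
t 22.45 pos [ 0.455  -0.2706  0.1675] th 5.6 F [-0.2  0.4 -3. ] w 0.0402 tilt [-0.003 -0.002 -1.   ]
now-frame [ 0.36  0.28 10.55] roll 0.0 | frame after roll [ 0.33  0.25 10.55]
```

Emit:
send_rows(steps=[-1,0.3,0.2,2,0,-1,0,0,3.5,0,-1,0,0,2.5,0,-1,0,0,1,0,-1,0,0,0.3,0,-1,0,0,0,0,-1,0,0,0,0])

```text
clock: 23.15
position: [0.46, -0.2738, 0.0774]
ee_rot: [0.001, 0.999, 0.049, 0.001]
contact_force: [-0.2, -0.1, -1.8]
width: 0.0407
gripper_force: 61.1
```

Run:
```python
from h import *
go(.4585,-.2728,.062,5.6)
```

```text
t 23.15 pos [ 0.46   -0.2738  0.0774] th 5.6 F [-0.2 -0.1 -1.8] w 0.0407 tilt [ 0.002  0.002 -1.   ]
now-frame [-0.15 -0.12  1.54] roll 0.0 | frame after roll [-0.14 -0.11  1.54]
```

Emit:
send_rows(steps=[-1,-0.1,-0.1,0.4,0,-1,0,0,0.4,0,-1,0,0,0.4,0,-1,0,0,0.1,0,-1,0,0,0,0])

```text
clock: 23.65
position: [0.4583, -0.2722, 0.0651]
ee_rot: [0.0, 0.999, 0.049, 0.0]
contact_force: [-2.9, 2.4, 10.9]
width: 0.0403
gripper_force: 62.6
```

Emit:
send_rows(steps=[-1,0,0,0.1,0,-1,0,0,0.1,0,-1,0,0,0,0])

```text
clock: 23.95
position: [0.4583, -0.2721, 0.0649]
ee_rot: [0.001, 0.999, 0.049, 0.001]
contact_force: [-5.4, 5.5, 23.6]
width: 0.0403
gripper_force: 63.9
```

Emit:
send_rows(steps=[-1,0,0,-0.3,0,-1,-0.2,-0.2,0,0,-1,0,0,0.2,0,-1,0,0,0.1,0,-1,0,0,0,0])

```text
clock: 24.45
position: [0.4571, -0.2711, 0.0649]
ee_rot: [0.001, 0.999, 0.049, 0.002]
contact_force: [-3.9, 4.6, 25.2]
width: 0.0404
gripper_force: 64.1
```

Emit:
send_rows(steps=[-1,0,0,0.1,0,-1,0,0,0.1,0,-1,0,0,0,0])

```text
clock: 24.75
position: [0.4572, -0.271, 0.0648]
ee_rot: [0.002, 0.999, 0.049, 0.002]
contact_force: [-6.9, 7.4, 38.6]
width: 0.0407
gripper_force: 65.5
```

Emit:
send_rows(steps=[-1,0,0,-0.2,0,-1,0,0,-0.1,0,-1,0,0,0,0])

```text
clock: 25.05
position: [0.4571, -0.2711, 0.065]
ee_rot: [0.001, 0.999, 0.049, 0.002]
contact_force: [-2.5, 2.5, 19.1]
width: 0.0403
gripper_force: 63.4
```

Emit:
send_rows(steps=[0.2,0,0,0,0,0.2,0,0,0,0,0.2,0,0,0,0,0.2,0,0,0,0,0.2,0,0,-2,0,0.2,0,0,-4,0,1,0,0,-4,0,1,0,0,0,0])

```text
clock: 25.85
position: [0.459, -0.2728, 0.1674]
ee_rot: [0.004, 0.999, 0.049, 0.004]
contact_force: [0.8, -0.9, 0.2]
width: 0.0779
gripper_force: 0.0
```

Run:
```python
from h import *
go(.602,.309,.15,98.4)
```

```text
t 25.85 pos [ 0.459  -0.2728  0.1674] th 5.6 F [ 0.8 -0.9  0.2] w 0.0779 tilt [ 0.008  0.008 -1.   ]
now-frame [ 19.89 -56.52   1.46] roll -92.8 | frame after roll [55.47 22.65  1.74]
```

Emit:
send_rows(steps=[1,1.6,-4.6,0,0,1,1.6,-4.6,0,0,1,1.6,-4.6,0,0,1,1.6,-4.6,0,0,1,1.6,-4.6,0,0,1,1.6,-4.6,0,0,1,1.6,-4.6,0,0,1,1.6,-4.6,0,0,1,1.6,-4.6,0,0,1,1.6,-4.6,0,0,1,1.6,-4.6,0,0,1,1.6,-4.6,0,0])

```text
clock: 27.05
position: [0.5928, 0.2995, 0.1608]
ee_rot: [0.0, 0.999, 0.049, -0.001]
contact_force: [1.6, -0.5, -0.2]
width: 0.0854
gripper_force: 0.0
```

Emit:
send_rows(steps=[0.5,0,0,0,-8.5,0.5,0,0,0,-8.5,0.5,0,0,0,-8.5,0.5,0,0,0,-8.5,0.5,0,0,0,-8.5,0.5,0,0,0,-8.5,0.5,0,0,0,-8.5,0.5,0,0,0,-8.5,0.5,0,0,0,-8.5,0.5,0,0,0,-8.5,0.5,0,0,0,-7.8,0.5,0,0,0,0])

```text
clock: 28.25
position: [0.5927, 0.2975, 0.1608]
ee_rot: [-0.001, 0.654, 0.757, -0.001]
contact_force: [0.0, -0.5, -0.6]
width: 0.0642
gripper_force: 0.0
```

Run:
```python
from h import *
from rig import get_image
go(.6047,.2914,.012,98.4)
im=get_image("side")["color"][...,::-1];t=get_image("top")["color"][...,::-1]
R=lambda a:cv2.resize(cv2.convertScaleAbs(a,alpha=1.5),(400,400),interpolation=cv2.INTER_CUBIC)
cv2.imwrite("pics/c3.png",np.hstack([R(im[190:290,245:345]),R(t[155:260,335:440])]))
```

```text
t 28.25 pos [0.5927 0.2975 0.1608] th 98.4 F [ 0.  -0.5 -0.6] w 0.0642 tilt [-0.001 -0.002 -1.   ]
now-frame [-0.77  1.14 14.87] roll -0.0 | frame after roll [-0.78  1.1  14.88]
```

View pics/c3.png

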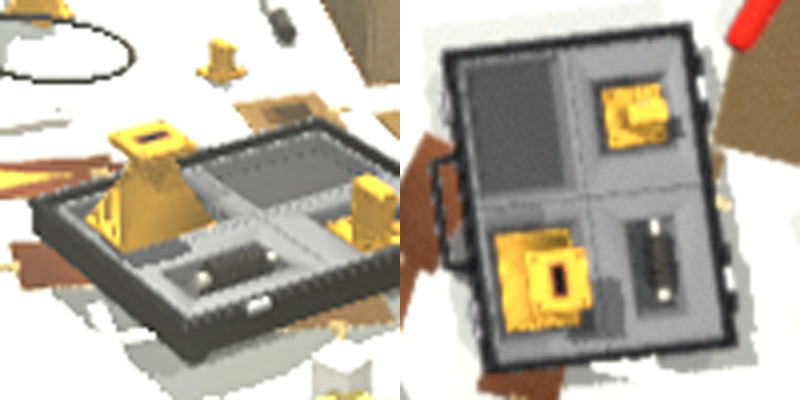

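Run:
```python
from h import *
from rig import get_image
t=get_image("top")["color"][...,::-1]
for z in(.083,.086):print(cast("top",(376.6,228.1),z))
h=cv2.cvtColor(t,cv2.COLOR_BGR2HSV)
for c,m in blobs(t,(12,60,60),(32,255,255)):
    if 355<c[0]<415 and 155<c[1]<250: print(c,m.sum(),rect(m,"top",.019),rect(m,"top",.083))
for c,m in blobs(t,(0,0,0),(179,255,80),8):
    if 372<c[0]<382 and 222<c[1]<234: print(c,m.sum())
cv2.imwrite("pics/hz.png",cv2.resize(cv2.convertScaleAbs(t[200:250,350:400],alpha=1.5),(600,600),interpolation=cv2.INTER_CUBIC))
```

```text
[[ 0.45686325 -0.27247155]]
[[ 0.45688499 -0.27171119]]
[396.1971831  184.70774648] 284 [ 578.3 -348.8   49.3   52.2    5.1] [ 572.6 -329.5   46.8   49.5    5.1]
[371.70033113 227.97516556] 604 [ 457.6 -277.    77.1   71.1    4.7] [ 458.  -261.3   73.2   67.5    4.7]
[376.23529412 227.64705882] 17
```

View pics/hz.png

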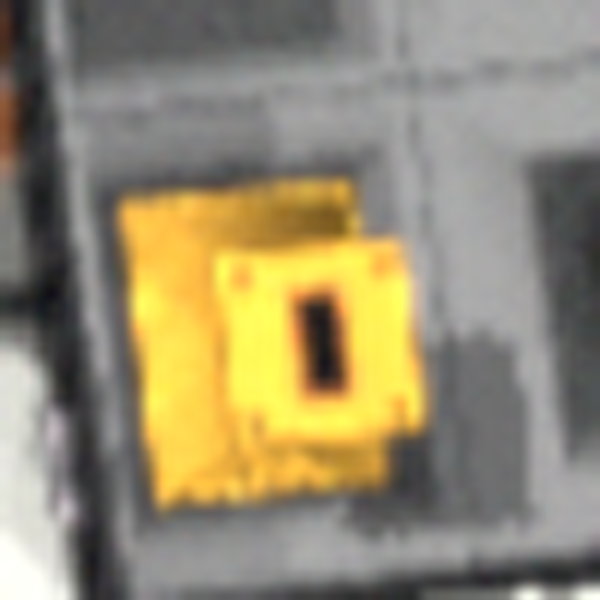

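Run:
```python
from h import *
from rig import get_image
t=get_image("top")["color"][...,::-1];s=get_image("side")["color"][...,::-1]
def hole(im,b,thr):
    x0,x1,y0,y1=b; a=cv2.resize(im[y0:y1,x0:x1],None,fx=8,fy=8,interpolation=cv2.INTER_CUBIC)
    m=(cv2.cvtColor(a,cv2.COLOR_BGR2HSV)[...,2]<thr).astype(np.uint8)
    n,l,st,c=cv2.connectedComponentsWithStats(m); 
    return [((c[i]+.5)/8-.5+[x0,y0],st[i,4]) for i in range(1,n) if st[i,4]>60]
t0=cv2.imread("top0raw.png");s0=cv2.imread("side0raw.png")
A=hole(t0,(188,201,153,165),130);B=hole(s0,(262,277,160,168),120);C=hole(t,(368,383,220,236),130);D=hole(s,(275,292,220,228),120)
print(A,B,C,D,sep="\n")
mx=lambda q:max(q,key=lambda e:e[1])[0]
print(tri(mx(A),mx(B)),tri(mx(C),mx(D)))
cv2.imwrite("pics/sz.png",np.hstack([cv2.resize(s[212:262,263:313],(400,400),interpolation=cv2.INTER_CUBIC),cv2.resize(s0[155:195,250:290],(400,400),interpolation=cv2.INTER_CUBIC)]))
```

```text
[(array([195.05923203, 159.26563428]), np.int32(1683))]
[(array([269.52581262, 160.07887189]), np.int32(1046)), (array([269.00423729, 163.87923729]), np.int32(118))]
[(array([371.85363924, 219.77531646]), np.int32(158)), (array([376.3376896 , 228.15147616]), np.int32(1846))]
[(array([282.53015601, 223.79765982]), np.int32(657)), (array([275.17264851, 226.9634901 ]), np.int32(101))]
[0.6508 0.2118 0.0817] [ 0.4578 -0.2717  0.0854]
```

View pics/sz.png

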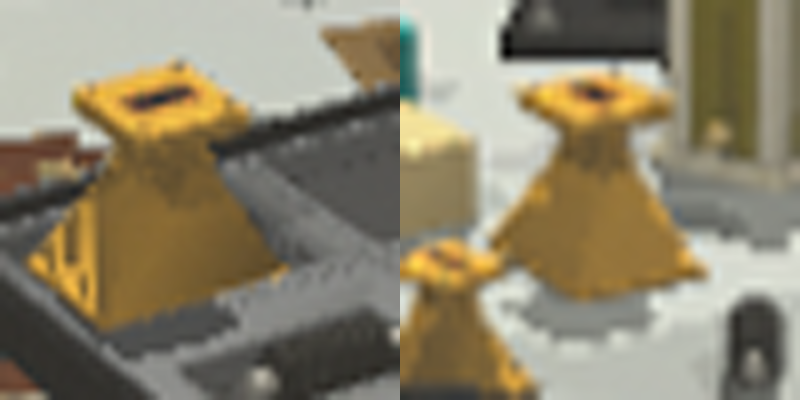

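Run:
```python
from h import *
print(tri((195.06,159.27),(269.05,163.75)))
# bottom corners now: top crop hz (12x), side crop sz (8x)
Tt=lambda x,y:(350+x/12-.46,200+y/12-.46); S=lambda x,y:(263+x/8-.44,212+y/8-.44)
print(tri(Tt(388,487),S(100,330)),tri(Tt(158,507),S(28,262)))
# adapter check in the same fashion is hidden; nest pocket centre estimate
print(cast("top",Tt(254,344),.019),[cast("top",Tt(*p),.019).round(4).tolist() for p in((118,200),(352,182),(388,487),(158,507))])
```

```text
[0.6516 0.2145 0.067 ]
[ 0.4233 -0.3011  0.0248] [ 0.421  -0.2486  0.0235]
[[ 0.45628273 -0.27214172]] [[[0.4903, -0.2413]], [[0.4939, -0.2963]], [[0.4226, -0.3024]], [[0.4186, -0.2486]]]
```

Emit:
send_rows(newtons=70, steps=[0.5,-0.8,1.1,2,0,0.5,0,0,4,0,0.5,0,0,4,0,0.5,0,0,3,0,0.5,0,0,1.5,0,0.5,0,0,0.4,0,0.5,0,0,0,0])

```text
clock: 29.2
position: [0.6058, 0.2916, 0.0136]
ee_rot: [0.0, 0.654, 0.757, 0.0]
contact_force: [0.1, -0.0, 0.7]
width: 0.0637
gripper_force: 0.0
```

Emit:
send_rows(steps=[-1,0,0,0,0,-1,0,0,0,0,-1,0,0,0,0,-1,0,0,0,0,-1,0,0,0,0,-1,0,0,0,0,-1,0,0,0,0,-1,0,0,-0.5,0,-1,0,0,-2,0,-1,0,0,-4,0,-1,0,0,-5,0,-1,0,0,-2,0])

```text
clock: 30.4
position: [0.6072, 0.2921, 0.1532]
ee_rot: [0.002, 0.653, 0.757, 0.003]
contact_force: [1.4, 0.2, -3.3]
width: 0.0404
gripper_force: 72.4
```

Run:
```python
from h import *
from rig import get_image
a=np.radians(5.6);u=np.array([np.cos(a),np.sin(a)]);v=np.array([u[1],-u[0]])
C=np.array([.5180,-.3088]); N=C+.056*u-.042*v
# the held end is 18 mm from the block's middle towards tool -x; block's middle 7 mm off the pocket's towards v
P=N+.007*v-.018*u; print(N,P)
go(*P,.12,5.6)
s=get_image("side")["color"][...,::-1]
cv2.imwrite("pics/m.png",cv2.resize(s[105:195,185:305],(640,480),interpolation=cv2.INTER_CUBIC))
```

```text
[ 0.56963425 -0.26153581] [ 0.55240324 -0.27025889]
t 30.4 pos [0.6072 0.2921 0.1532] th 98.4 F [ 1.4  0.2 -3.3] w 0.0404 tilt [ 0.001  0.007 -1.   ]
now-frame [-54.84 -13.66   3.15] roll 92.8 | frame after roll [-10.95  55.43   3.32]
```

View pics/m.png

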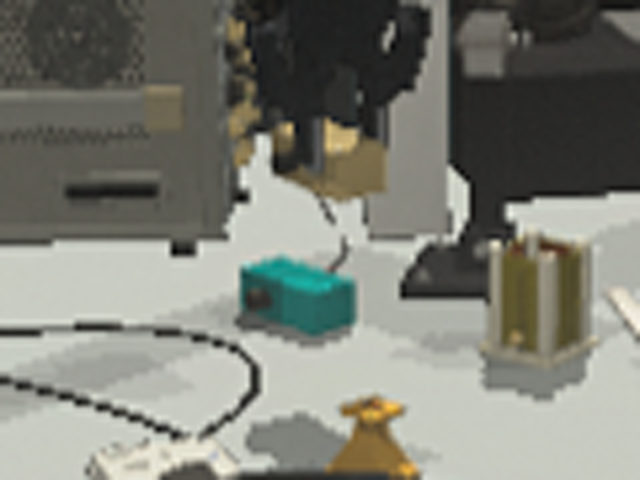

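Emit:
send_rows(steps=[-1,-3.5,-0.9,0,0,-1,-4.7,-1.2,0,0,-1,-4.7,-1.2,0,0,-1,-4.7,-1.2,0,0,-1,-4.7,-1.2,0,0,-1,-4.7,-1.2,0,0,-1,-4.7,-1.2,0,0,-1,-4.7,-1.2,0,0,-1,-4.7,-1.2,0,0,-1,-4.7,-1.2,0,0,-1,-4.7,-1.2,0,0,-1,-4,-1,0,0])

```text
clock: 31.65
position: [0.5458, -0.2702, 0.1468]
ee_rot: [-0.001, 0.654, 0.757, -0.0]
contact_force: [0.7, 0.3, -3.1]
width: 0.0401
gripper_force: 72.3
```

Emit:
send_rows(steps=[-1,0,0,0,8.5,-1,0,0,0,8.5,-1,0,0,0,8.5,-1,0,0,0,8.5,-1,0,0,0,8.5,-1,0,0,0,8.5,-1,0,0,0,8.5,-1,0,0,0,8.5,-1,0,0,0,8.5,-1,0,0,0,8.5,-1,0,0,0,7.8,-1,0,0,0,0])

```text
clock: 32.85
position: [0.5462, -0.2674, 0.1467]
ee_rot: [-0.001, 0.999, 0.049, -0.001]
contact_force: [-0.2, -0.3, -2.5]
width: 0.0406
gripper_force: 72.4
```

Run:
```python
from h import *
go(.5524,-.2703,.034,5.6)
```

```text
t 32.85 pos [ 0.5462 -0.2674  0.1467] th 5.6 F [-0.2 -0.3 -2.5] w 0.0406 tilt [-0.002 -0.002 -1.   ]
now-frame [ 0.61  0.37 11.27] roll 0.0 | frame after roll [ 0.59  0.35 11.27]
```

Emit:
send_rows(steps=[-1,0.5,0.3,2,0,-1,0,0,3.5,0,-1,0,0,3,0,-1,0,0,1,0,-1,0,0,0.5,0,-1,0,0,0,0,-1,0,0,0,0])

```text
clock: 33.55
position: [0.5536, -0.2713, 0.0497]
ee_rot: [0.001, 0.999, 0.049, 0.001]
contact_force: [0.7, 0.4, -2.7]
width: 0.0402
gripper_force: 72.2
```

Run:
```python
from h import *
go(.5524,-.2703,.033,5.6)
```

```text
t 33.55 pos [ 0.5536 -0.2713  0.0497] th 5.6 F [ 0.7  0.4 -2.7] w 0.0402 tilt [ 0.002  0.002 -1.   ]
now-frame [-0.11 -0.11  1.67] roll 0.0 | frame after roll [-0.11 -0.11  1.67]
```

Emit:
send_rows(steps=[-1,-0.1,-0.1,0.5,0,-1,0,0,0.4,0,-1,0,0,0.3,0,-1,0,0,0.2,0,-1,0,0,0.1,0,-1,0,0,0,0])

```text
clock: 34.15
position: [0.5513, -0.2696, 0.0347]
ee_rot: [0.0, 0.999, 0.049, -0.0]
contact_force: [-2.0, 1.5, 5.3]
width: 0.0404
gripper_force: 73.2
```

Emit:
send_rows(steps=[-1,0,0,0.1,0,-1,0,0,0.1,0,-1,0,0,0,0])

```text
clock: 34.45
position: [0.5513, -0.2696, 0.0346]
ee_rot: [0.0, 0.999, 0.049, 0.0]
contact_force: [-5.3, 3.2, 16.1]
width: 0.0404
gripper_force: 74.6
```

Emit:
send_rows(steps=[-1,0,0,-0.2,0,0.15,0,0,0,0,0.15,0,0,0,0,0.15,0,0,0,0,0.15,0,0,0,0,0.15,0,0,-2,0,0.15,0,0,-4,0,-1,0,0,-5,0,-1,0,0,-3,0,-1,0,0,0,0,-1,0,0,0,0])

```text
clock: 35.55
position: [0.5516, -0.2698, 0.1737]
ee_rot: [0.0, 0.999, 0.049, 0.001]
contact_force: [-0.2, 0.3, -0.4]
width: -0.0001
gripper_force: 0.0
```

Run:
```python
from h import *
from rig import get_image
go(.582,-.269,.06,5.6)
go(.5696,-.269,.06,5.6)
go(.4575,-.272,.09,5.6)
t=get_image("top")["color"][...,::-1];np.save("t.npy",t)
for c,m in blobs(t,(12,40,120),(35,255,255)):
    if 340<c[0]<415 and 155<c[1]<250: print(c,m.sum(),rect(m,"top",.053),rect(m,"top",.019))
```

```text
t 35.55 pos [ 0.5516 -0.2698  0.1737] th 5.6 F [-0.2  0.3 -0.4] w -0.0001 tilt [ 0.001  0.001 -1.   ]
now-frame [ 3.02  0.21 11.38] roll -0.0 | frame after roll [ 3.03  0.22 11.37]
t 35.55 pos [ 0.5516 -0.2698  0.1737] th 5.6 F [-0.2  0.3 -0.4] w -0.0001 tilt [ 0.001  0.001 -1.   ]
now-frame [ 1.79  0.09 11.38] roll -0.0 | frame after roll [ 1.8   0.1  11.37]
t 35.55 pos [ 0.5516 -0.2698  0.1737] th 5.6 F [-0.2  0.3 -0.4] w -0.0001 tilt [ 0.001  0.001 -1.   ]
now-frame [-9.39 -0.7   8.36] roll -0.0 | frame after roll [-9.39 -0.7   8.37]
[396.2891791  199.58022388] 536 [ 541.7 -340.1   48.6  154.1   71. ] [ 543.8 -350.4   49.9  158.4   71. ]
[369.73955774 186.41031941] 407 [ 568.9 -266.7   88.4   51.     6.5] [ 571.8 -274.9   90.8   52.4    6.5]
[368.23353293 227.36227545] 334 [ 457.2 -264.7   70.6   56.3    4.7] [ 457.  -272.9   72.5   57.9    4.7]
```

Emit:
send_rows(steps=[-1,2.4,0.1,2,0,-1,2.3,0,4,0,-1,0,0,3.5,0,-1,0,0,1.9,0,-1,0,0,0,0,-1,0,0,0.2,0,-1,0,0,0.2,0,-1,0,0,0.1,0,-1,0,0,0.1,0,-1,0,0,0.1,0,-1,0,0,0,0])

```text
clock: 36.7
position: [0.5981, -0.2661, 0.0531]
ee_rot: [0.0, 0.999, 0.049, 0.0]
contact_force: [-1.6, 0.9, 4.7]
width: 0.0
gripper_force: 2.0
```

Emit:
send_rows(steps=[-1,0,0,0.1,0,-1,0,0,0,0])

```text
clock: 36.9
position: [0.5981, -0.2661, 0.053]
ee_rot: [0.0, 0.999, 0.049, 0.0]
contact_force: [-3.4, 1.6, 9.3]
width: -0.0001
gripper_force: 4.6
```

Emit:
send_rows(steps=[-1,0,0,-1.2,0,-1,-2.8,0,0,0,-1,-3,0,0,0,-1,0,0,0,0,-1,0,0,0.6,0,-1,0,0,0.2,0,-1,0,0,0.2,0,-1,0,0,0.2,0,-1,0,0,0.1,0,-1,0,0,0,0])

```text
clock: 37.9
position: [0.5416, -0.2719, 0.053]
ee_rot: [0.001, 0.999, 0.049, 0.001]
contact_force: [-4.1, 2.9, 16.4]
width: 0.0002
gripper_force: 8.3
```

Emit:
send_rows(steps=[-1,0,0,-2,0,-1,0,0,-4,0,-1,0,0,-1,0,-1,0,0,0,0])

```text
clock: 38.3
position: [0.5424, -0.2725, 0.1222]
ee_rot: [0.001, 0.999, 0.049, 0.002]
contact_force: [-0.1, -0.2, 0.2]
width: -0.0
gripper_force: 0.0
```

Run:
```python
from h import *
go(.442,-.272,.088,5.6)
```

```text
t 38.3 pos [ 0.5424 -0.2725  0.1222] th 5.6 F [-0.1 -0.2  0.2] w -0.0 tilt [ 0.004  0.003 -1.   ]
now-frame [-10.    -1.04   3.38] roll 0.0 | frame after roll [-9.99 -1.03  3.42]
```

Emit:
send_rows(steps=[-1,-3,-0.4,0,0,-1,-4,-0.4,0,0,-1,-3,-0.3,0,0,-1,0,0,2,0,-1,0,0,1,0,-1,0,0,0.2,0,-1,0,0,0.2,0,-1,0,0,0.1,0,-1,0,0,0.1,0,-1,0,0,0,0])

```text
clock: 39.3
position: [0.4404, -0.2706, 0.0845]
ee_rot: [0.0, 0.999, 0.049, 0.0]
contact_force: [0.1, -0.1, 0.0]
width: 0.0003
gripper_force: 0.0
```

Emit:
send_rows(steps=[-1,0,0,0.1,0,-1,0,0,0.1,0,-1,0,0,0,0])

```text
clock: 39.6
position: [0.4403, -0.2707, 0.083]
ee_rot: [0.0, 0.999, 0.049, 0.0]
contact_force: [-0.8, 1.8, 4.6]
width: -0.0002
gripper_force: 2.2
```

Emit:
send_rows(steps=[-1,0,0,-2,0,-1,0,0,-4,0,-1,0,0,-5,0,-1,-3,4,-3,0,-1,-3,4,0,0,-1,-3,4,0,0,-1,0,0,0,0])

```text
clock: 40.3
position: [0.363, -0.398, 0.2183]
ee_rot: [0.002, 0.999, 0.046, -0.001]
contact_force: [0.4, -0.1, -0.1]
width: 0.0001
gripper_force: 0.0
```

Run:
```python
from h import *
from rig import get_image,get_state
t=get_image("top")["color"][...,::-1]
for lo,hi,z in(((12,60,90),(32,255,255),.019),((0,0,0),(179,255,50),.039)):
  for c,m in blobs(t,lo,hi):
    if 220<c[0]<415 and 155<c[1]<250: print(c.round(1),m.sum(),rect(m,"top",z))
s=get_state();print(s["clock"],s["position"])
```

```text
[320.5 164.5] 398 [ 643.5 -136.    67.1   78.8   79.5]
[288.4 167. ] 112 [632.4 -43.9  34.   32.   17.5]
[370.5 187.4] 566 [ 572.  -274.6   92.1   54.     5.9]
[396.3 184.5] 244 [ 578.  -350.    46.6   50.     6.1]
[228.5 195.5] 241 [553.1 127.4  41.8  52.4  18.2]
[371.8 228. ] 555 [ 457.5 -277.8   75.3   69.1    5.5]
[333.1 223.5] 26 [ 470.1 -167.1   12.4   22.    74.6]
[323.4 245.2] 285 [ 418.2 -133.1   55.3   77.4   88.6]
[379.6 206.9] 787 [ 514.8 -297.8  238.4  210.2    6. ]
[357.4 186.2] 74 [ 574.3 -234.    71.5   21.9    6.5]
[374.4 204.4] 25 [ 522.1 -278.7    6.8   41.5    5.1]
[401.3 222.8] 145 [ 471.  -352.2   51.9   32.7    6.1]
40.35 [ 0.36425792 -0.3950677   0.21793856]
```

All four parts are seated, and the look-alikes' centroids have not moved.

```bash
python3 -c "
from rig import *
print(sign_off())"
```

```text
the job is handed in; nothing more can be done
None
```

I packed the horn, adapter, attenuator and gold module into their foam pockets and handed the job in at about 40 s. Touch probes on the horn and module, contact heights on the other two, and a last camera check all agreed they sit on the pocket floors. The small horn and small adapter stayed where they stood; the sign-off gave no verdict.

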